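# Slide the tea cassette up its stand to the top stop

## Task

Put the tea cassette back on its sloping stand: set it flat on the open lower end of the ramp, its end with the small steel plate towards the foot, then slide it up between the guide rails, its base under their lips, until it rests against the top stop. Push gently, 15 newtons at most: the stop's setting is not known, so feel for it rather than ram it. Leave the can, spice jar, tin and mug alone.

Things in the scene. Friction and masses are not known exactly. Their poses are not given: they have to be found in the camera images.
- ramp (a point): Middle of the lower front edge of the bed of the fixed dark wooden ramp, on the bed's surface, 12 mm above the worktop. x points up along the bed (8 degrees above level), y across it to the left, z square to the bed. The bed is 295 mm long, 110 mm wide, open at its lower end. Sliding the cassette up takes 1 to 4 N; friction keeps it where it is left.
- rail_mouth (a point): On the bed's middle line, 115 mm up from the foot, between the flared wooden ends of the guide rails (about 95 mm apart here). From 155 mm on the straight rails, 16 mm high, stand 84 mm apart inside; steel lips on them reach inwards to 70 mm apart, underside 12 mm over the bed: the cassette's base passes below the lips and so can enter only from this end. Axes as the ramp's.
- stop_zone (a point): On the bed's middle line, 235 mm up from the foot, near the top stop: a rigid steel bar with a thumbscrew and a 30 mm wide rubber pad facing down the ramp, about 10 to 22 mm over the bed. Its setting differs each time and is not measured: the pad's face lies 200 to 270 mm up from the foot; pushing force rises steeply there. The stop may never take more than 15 N. Axes as the ramp's.
- cassette_center (a point): Middle of the loose tea cassette: base 120 (x) x 80 (y) x 8 mm, on it a grey box 120 x 62, white lid at 40 mm high; 0.18 to 0.35 kg. x points to its plain nose (meets the stop), z up; a small steel plate marks its tail. Point 20 mm above underside. On the lid a dark wooden grip rib, 40 long in x, 14 thick in y, 31 high, its middle 15 mm tailward of this point; pinch it across y from above.
- can_center (a point): Middle of a drinks can, 66 mm across, 114 mm high, standing at the left of the ramp; leave alone.
- jar_center (a point): Middle of a spice jar with a dark cap, 41 mm across, 105 mm high, standing at the left of the ramp nearer its foot; leave alone.
- tin_center (a point): Middle of a food tin, 75 mm across, 110 mm high, behind the cassette's starting area; leave alone.
- mug_center (a point): Middle of a dark mug, 88 mm across, 106 mm high, on the far left of the ramp; leave alone.
Mind the look-alikes: they are no part of the job. What is shaped like the part that bears cassette_center but turquoise is not meant.

How it is judged:
On the way, in this order (a step that is already met when the one before it is completed fails the run):
1. The cassette lies flat on the lower end of the ramp, roughly in line with it, plain end up the ramp and at most just entering the rails (y of cassette_center in the frame of ramp between -0.02 and 0.02 m and angle between the z axis of cassette_center and the z axis of ramp, either way round below 0.06 rad and angle between the x axis of cassette_center and the x axis of ramp, either way round below 0.2 rad and z of cassette_center in the frame of ramp between 0.014 and 0.025 m and x of cassette_center in the frame of ramp between 0.02 and 0.11 m and contact force between cassette and stand above 0.3 N and x of ramp in the frame of cassette_center below 0 m), for 0.2 s.
2. The cassette is up between the rails and against the top stop (y of cassette_center in the frame of ramp between -0.006 and 0.006 m and angle between the z axis of cassette_center and the z axis of ramp, either way round below 0.06 rad and angle between the x axis of cassette_center and the x axis of ramp, either way round below 0.08 rad and z of cassette_center in the frame of ramp between 0.014 and 0.025 m and x of stop_c1 in the frame of cassette_center below 0.0665 m), for 0.2 s.
At the end, for the whole second after the job is handed in: The cassette lies flat on the ramp between the rails (within 6 mm of its middle line, 0.08 rad of its direction), plain end up the ramp, its nose within 2.5 mm of the top stop's pad, at rest and released (all of step 2 and x of ramp in the frame of cassette_center below 0 m and linear speed of cassette below 0.01 m/s); the robot touches nothing.
It fails at once if The stop is loaded with more than 15 N (contact force between cassette and stop above 15 N).
It fails at once if The can, spice jar, tin or mug is moved by more than 20 mm (distance of any of can_center, jar_center, tin_center, mug_center from where it was at the start of the episode above 0.02 m).
It also fails if it takes over 64 s, if anything falls off the work surface, if the arm or the gripper's body presses on something with over 40 N, if the wrist force passes 120 N, or if a joint passes its speed limit or range.

## Robot

A 6-joint arm with a two-finger parallel gripper is mounted at the origin on a cart in front of the work surface, level with it; the furniture and walls round the work are solid. World frame = base frame: x ahead of the robot, y to its left, z up, the work surface at z = 0. Lengths are in m, angles in rad, forces in N, time in s.
With the tool pointing down it reaches from about 0.425 to 0.95 m from the base axis. Payload 3.5 kg.
Tool frame: the origin (TCP) lies on the centre line of the jaws, within the pads' length; the fingertips stand 14 mm ahead of it and the grasp point (between the pads) lies 5 mm behind it (ctrl.tip_reach is the distance from the TCP to the fingertips, in m); z points along the fingers, y is the line along which they close (so a half turn about z gives the same grasp; the last joint's range is limited). The gripper opens to 85 mm and grips with 20 to 120 N. Pads are 22 mm wide; open, the fingers measure 114 mm over their backs; the gripper's body (76 mm by 85 mm) begins 54 mm behind the grasp point. The pads swing forward as they close: fully open they stand 13 mm farther back than shut.
Start: joints at [-1.433, 0.286, 1.577, -0, 1.279, -0.15], TCP at [0.192, -0.647, 0.245] pointing down, gripper open.
Joint ranges: [-2.77, 2.77], [-0.9, 2.22], [0.21, 2.48], [-1.53, 4.67], [0.24, 2.81], [-2.84, 2.84]. Speed limits (rad/s): [2.79, 2.79, 3.14, 3.14, 3.14, 3.14].

## Interface

Orientations are given as a unit quaternion [x, y, z, w].
In Python, from plant import get_state, imaging, workorder, ctrl gives the robot as it stands. The module is installed in compiled form; this text tells all that it offers.
- The arm moves only by the shell command python3 -m jog 'ROWS' [FORCE]. ROWS is JSON, a list of rows, each a list of 7 numbers: the closure, from 0 (fully open) to 1 (shut), then the shift along the tool's x, y, z in mm, then the turn, a rotation vector about the tool's x, y, z in rad. In form: [[gripper, tx, ty, tz, ax, ay, az], ...]. A call has 1 to 12 rows; each row is the pose to reach, as a shift and turn from the pose commanded when the call began, along the tool's axes at that moment; what a row does not reach only later rows make up. A row lasts 1/10 s, in which the tool goes at most 50 mm and 8.59 degrees, less where a joint would pass 70% of its speed; a pose out of reach is approached as far as the arm can. A call with a gripper value outside its range is refused whole. The fingers move at their own pace and stop on an object; FORCE is the grip in N (left out, the last holds). Time passes only in rows, so rows that repeat a pose let the fingers close. It gives the time, the measured TCP pose, the force, the opening and the grip force at its end, in the units of the state.
- get_state(): the state, without advancing time (a new reading comes with each control period).
- imaging.read_camera(name): name is "scene" or "top"; returns a dict with "image" (400x640x3 uint8, blue, green, red), "fx", "fy", "cx", "cy" (pixels), "R" (3x3) and "t" (3): a world point X has camera coordinates R X + t. Camera axes: x right, y down, z forward; pixel columns grow to the right and rows downward; lengths in m; the calibration is good to about 2 mm. A picture is of the moment at which its call begins. There is no depth.
- workorder.sign_off(): hands the job in; it is judged then, once.
The state is a dict: "time": time; "qpos": joint angles; "dq": joint speeds; "joint_efforts": joint torques, N m; "eef_pos": TCP position; "tcp_rot": TCP orientation; "contact_force": force on the tool from outside, world axes, zero at the start; "wrist_torque": the same for the moment, N m; "opening": opening from 0.0 (shut) to 1.0 (fully open); "finger_force": force on a finger pad.
Only numpy, scipy, OpenCV 4.12 (cv2) and the standard library are available. Lean on these libraries where they do the work, as an engineer would, in place of code of your own. Each camera call takes 0.05 s, during which the arm holds its last target. There are 200 camera calls.

## Working session

There is one attempt and no reset: what is moved stays moved. The work goes in short steps, Python scripts to look and compute and a shell command to move; the robot and the scene stay as the last step left them, time stands still between calls to the robot, and variables do not carry over. Pictures are saved under pics/ and viewed, at most 10 in all, crops included, and the job is handed in when it is done.

```bash
mkdir -p pics && python3 - <<'E'
from plant import get_state, imaging, ctrl
import cv2
for n in("scene","top"):
    d=imaging.read_camera(n); cv2.imwrite(f"pics/{n}0.png",d["image"])
    print(n,d["fx"],d["fy"],d["cx"],d["cy"],d["R"],d["t"])
print(get_state(),ctrl.tip_reach)
E
```

```text
scene 403.5413721748807 403.5413721748807 322.86809786619267 197.29538260948715 [[-0.80456479 -0.59380042  0.00874939]
 [-0.36288756  0.47992228 -0.79874103]
 [ 0.47009373 -0.64581395 -0.60161135]] [0.49222467 0.1830352  0.94091374]
top 448.11794549582953 448.11794549582953 310.207490496169 192.1685947381327 [[ 0.09072764 -0.99587166  0.0028515 ]
 [-0.97247809 -0.08921269 -0.21523815]
 [ 0.21460396  0.01675502 -0.97655743]] [0.06867757 0.52842606 1.0678733 ]
{'time': 0.1, 'qpos': array([-1.43298602e+00,  2.87111956e-01,  1.57809375e+00, -1.71726453e-05,
        1.27860709e+00, -1.49981170e-01]), 'dq': array([ 0.00052094, -0.00251897, -0.00278773,  0.00079823,  0.00031017,
       -0.00015709]), 'joint_efforts': array([ 7.91918719e-04, -4.07296336e+01, -2.93700600e+01, -1.63934678e-04,
        3.40648119e-03, -1.10344075e-05]), 'eef_pos': array([ 0.19154332, -0.64663523,  0.24402803]), 'tcp_rot': array([ 9.89663894e-01,  1.43402038e-01, -1.46427526e-06, -1.11010043e-03]), 'contact_force': array([-0.31259674, -0.57672617, -0.04495831]), 'wrist_torque': array([ 0.04198807, -0.03608301,  0.00690817]), 'finger_force': 0.0, 'opening': 1.0011813063811088} 0.014
```

View pics/scene0.png

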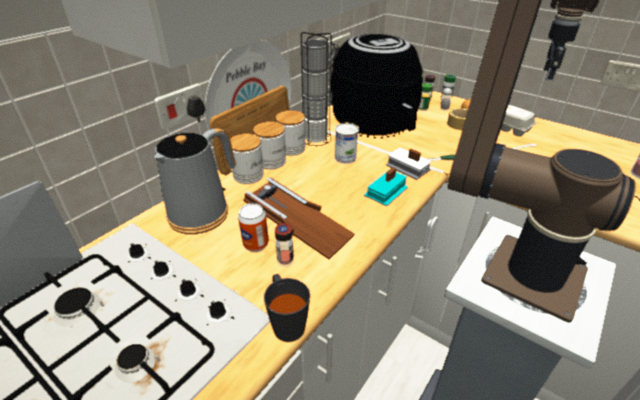

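View pics/top0.png

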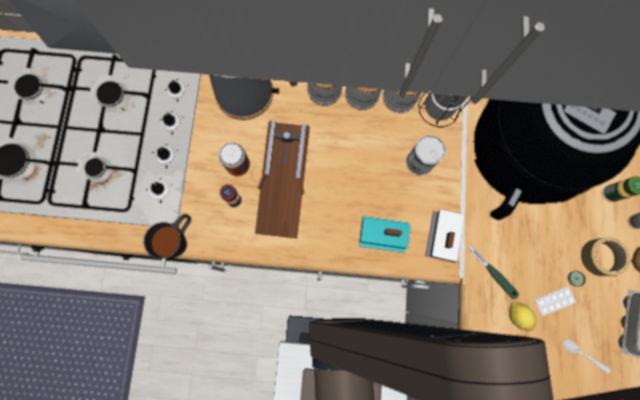

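The scene picture shows the ramp at (305,215), the turquoise decoy at (385,187) and the white cassette at (408,162). In the top picture the ramp foot is at about (277,236), its stop at (288,132), and the cassette at about (446,235), next to the decoy at (385,233). I'll enlarge both areas.

```bash
python3 - <<'E'
import cv2, numpy as np
a=cv2.imread("pics/top0.png"); s=cv2.imread("pics/scene0.png")
def c(im,x,y,w,h,k): return cv2.resize(im[y:y+h,x:x+w],None,fx=k,fy=k,interpolation=cv2.INTER_CUBIC)
A=c(a,250,115,65,130,4.5); B=c(a,420,200,60,70,5); C=c(s,380,140,65,45,5)
out=np.zeros((600,800,3),np.uint8)
out[:A.shape[0],:A.shape[1]]=A; out[:350,300:600]=B; out[360:585,300:625]=C
cv2.imwrite("pics/crop1.png",out)
E
```

```text
(no output)
```

View pics/crop1.png

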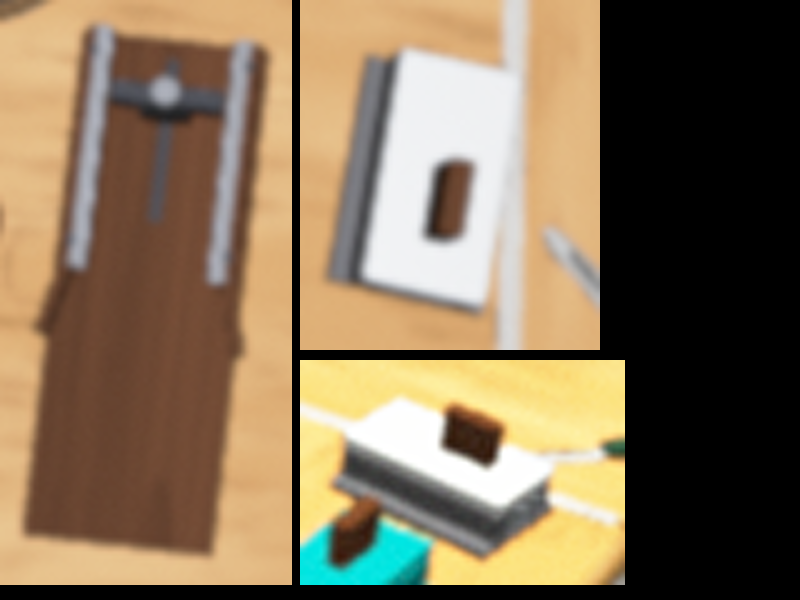

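The crop shows the bed's foot corners at top pixels (255,234) and (297,238), the upper ones near (269.6,122) and (309,126), and the pad at about (288,141). The lid's corners are at (440.6,209.6), (464.4,214.4), (456.8,261.6) and (432,255.4). The rib top is at (451.4,240), nearer the robot, so the nose points away from it.

```bash
cat > h.py <<'E'
import numpy as np
from plant import imaging,get_state
from scipy.spatial.transform import Rotation as Ro
def ray(d,uv,z):
    R=np.array(d["R"]);t=np.array(d["t"]);C=-R.T@t
    v=R.T@np.array([(uv[0]-d["cx"])/d["fx"],(uv[1]-d["cy"])/d["fy"],1]); return C+v*(z-C[2])/v[2]
def proj(d,X):
    p=np.array(d["R"])@X+d["t"]; return np.array([d["fx"]*p[0]/p[2]+d["cx"],d["fy"]*p[1]/p[2]+d["cy"]])
E
python3 - <<'E'
from h import *
np.set_printoptions(precision=4,suppress=True)
d=imaging.read_camera("top"); s=imaging.read_camera("scene")
P=[ray(d,u,.012) for u in[(255.3,233.9),(296.9,237.9)]]+[ray(d,u,.053) for u in[(269.6,122.1),(309.3,126.1)]]
print(np.array(P)); f=(P[0]+P[1])/2;h=(P[2]+P[3])/2
print("foot",f,"len",np.linalg.norm(h-f),"w",np.linalg.norm(P[0]-P[1]),np.linalg.norm(P[2]-P[3]))
for a,b in((P[0],P[2]),(P[1],P[3]),(f,h)): print("yaw",np.degrees(np.arctan2(*(b-a)[1::-1])))
print("yaw front",np.degrees(np.arctan2(*(P[0]-P[1])[1::-1]))-90)
L=np.array([ray(d,u,.04) for u in[(440.6,209.6),(464.4,214.4),(456.8,261.6),(432,255.4)]])
c=L.mean(0);a=(L[0]+L[1]-L[2]-L[3])/2;b=(L[0]+L[3]-L[1]-L[2])/2
print("cas",L,c,"len",np.linalg.norm(a),np.linalg.norm(b),"yaw",np.degrees(np.arctan2(a[1],a[0])),np.degrees(np.arctan2(b[1],b[0]))-90)
r=ray(d,(451.4,240),.071);print("rib",r,r-c, "reach",np.linalg.norm(r[:2]))
# scene check: lid corners projected in scene; scene crop lid corners (400,398),(345,432),(553,462),(505,508)
print([proj(s,x) for x in L],[proj(s,x) for x in P])
print([(380+(x-300)/5,140+(y-360)/5) for x,y in((345,432),(400,398),(553,462),(505,508))])
st=get_state();print(Ro.from_quat(st["tcp_rot"]).as_matrix(),st["eef_pos"])
E
```

```text
[[0.4081 0.2474 0.012 ]
 [0.4076 0.1403 0.012 ]
 [0.6978 0.2391 0.053 ]
 [0.6963 0.1349 0.053 ]]
foot [0.4079 0.1939 0.012 ] len 0.2921890569051477 w 0.1071071718532192 0.1042229014872037
yaw -1.6350963145030264
yaw -1.066733919839368
yaw -1.3514300308144351
yaw front -0.27322712078238
cas [[ 0.509  -0.216   0.04  ]
 [ 0.5021 -0.2763  0.04  ]
 [ 0.3821 -0.2596  0.04  ]
 [ 0.3917 -0.198   0.04  ]] [ 0.4462 -0.2375  0.04  ] len 0.11992869612694233 0.061449167854108255 yaw -8.311940586619379 -7.71005296997663
rib [ 0.43   -0.2355  0.071 ] [-0.0162  0.0019  0.031 ] reach 0.4902622400084602
[array([388.6954, 154.5366]), array([399.4454, 147.6686]), array([431.1912, 161.4992]), array([419.7486, 169.0197])] [array([330.0012, 257.5033]), array([354.4908, 233.5171]), array([244.3132, 198.1311]), array([271.016 , 180.7108])]
[(389.0, 154.4), (400.0, 147.6), (430.6, 160.4), (421.0, 169.6)]
[[ 0.9589  0.2838 -0.0002]
 [ 0.2838 -0.9589  0.0015]
 [ 0.0003 -0.0015 -1.    ]] [ 0.1915 -0.6468  0.2444]
```

```bash
cat >> h.py <<'E'
def rot(yaw,pitch=0):  # tool-down orientation: x along yaw, pitched up by pitch (deg)
    return Ro.from_euler("ZYX",[yaw,-pitch,180],degrees=True)
def rows(pos,R):
    st=get_state();R0=Ro.from_quat(st["tcp_rot"])
    print("t%.2f"%st["time"],"shift mm",np.round(R0.inv().apply(np.array(pos)-st["eef_pos"])*1000,1),"turn",np.round((R0.inv()*R).as_rotvec(),4),"F",np.round(st["contact_force"],2),"q",np.round(st["qpos"],2))
E
python3 - <<'E'
from h import *
print(rot(0,8).as_matrix().round(3))
rows([.431,-.2353,.130],rot(-8))
E
```

```text
[[ 0.99  -0.     0.139]
 [ 0.    -1.    -0.   ]
 [ 0.139  0.    -0.99 ]]
t0.20 shift mm [ 346.4 -326.5  115. ] turn [-1.600e-03  1.000e-04  4.274e-01] F [ 0.87 -0.16  0.24] q [-1.43  0.29  1.58  0.    1.28 -0.15]
```

```bash
python3 -m jog '[[0.5,346,-326,115,0,0,0.427],[0.5,346,-326,115,0,0,0.427],[0.5,346,-326,115,0,0,0.427],[0.5,346,-326,115,0,0,0.427],[0.5,346,-326,115,0,0,0.427],[0.5,346,-326,115,0,0,0.427],[0.5,346,-326,115,0,0,0.427],[0.5,346,-326,115,0,0,0.427],[0.5,346,-326,115,0,0,0.427],[0.5,346,-326,115,0,0,0.427],[0.5,346,-326,115,0,0,0.427],[0.5,346,-326,115,0,0,0.427]]' 40; python3 - <<'E'
from h import *
import cv2
rows([.431,-.2353,.058],rot(-8))
d=imaging.read_camera("top");s=imaging.read_camera("scene")
A=cv2.resize(d["image"][190:290,390:500],None,fx=4,fy=4);B=cv2.resize(s["image"][100:200,360:455],None,fx=4,fy=4)
cv2.imwrite("pics/c2.png",np.hstack([A,B]))
E
```

```text
time: 1.4
eef_pos: [0.431, -0.2356, 0.1301]
tcp_rot: [0.998, -0.068, -0.0, -0.0]
contact_force: [-0.0, 0.3, 0.1]
opening: 0.495
finger_force: 0.0
t1.40 shift mm [-0.  -0.3 72.1] turn [0.     0.0006 0.0028] F [-0.    0.31  0.07] q [-0.71  0.01  2.11 -0.    1.02  1.  ]
```

View pics/c2.png

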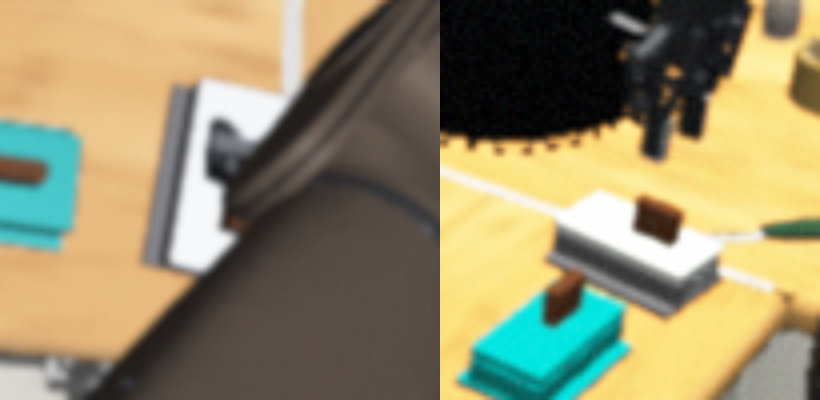

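The view shows the gripper above the white cassette: fingertips at crop (655,150) and (695,130), rib at (658,218), decoy well clear. I'll go down and pinch the rib.

```bash
python3 -m jog '[[0.5,0,0,36,0,0,0],[0.5,0,0,60,0,0,0],[0.5,0,0,71,0,0,0],[0.5,0,0,71,0,0,0],[1,0,0,71,0,0,0],[1,0,0,71,0,0,0],[1,0,0,71,0,0,0],[1,0,0,71,0,0,0],[1,0,0,71,0,0,0]]' 60; python3 -m jog '[[1,0,0,-20,0,0,0],[1,0,0,-60,0,0,0],[1,0,0,-100,0,0,0],[1,0,0,-140,0,0,0],[1,0,0,-140,0,0,0],[1,0,0,-140,0,0,0]]'; python3 - <<'E'
from h import *
import cv2
s=imaging.read_camera("scene")
cv2.imwrite("pics/c3.png",cv2.resize(s["image"][60:200,340:500],None,fx=4,fy=4))
E
```

```text
time: 2.4
eef_pos: [0.4317, -0.2372, 0.0609]
tcp_rot: [0.998, -0.07, 0.001, 0.001]
contact_force: [-1.3, 1.4, 6.0]
opening: 0.154
finger_force: 62.4
time: 3.0
eef_pos: [0.4308, -0.2363, 0.1995]
tcp_rot: [0.998, -0.069, 0.0, 0.0]
contact_force: [-0.6, -0.6, -3.4]
opening: 0.145
finger_force: 61.4
```

View pics/c3.png

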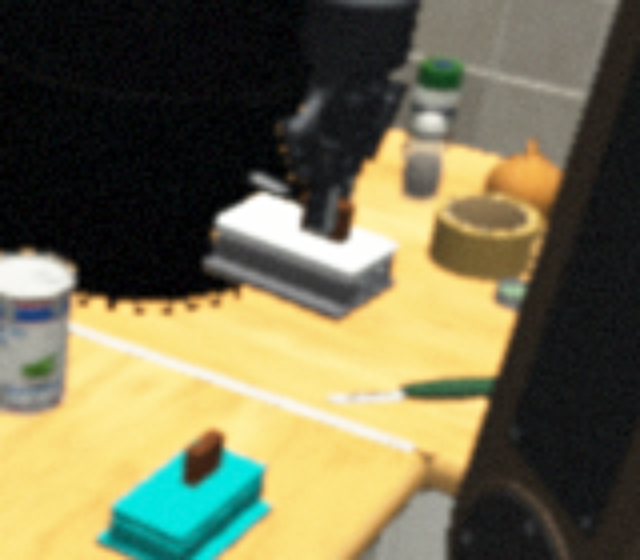

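The cassette hangs level from the rib, rib between the fingers at crop (330,215). Next I'll swing over to the ramp through a waypoint well clear of the base.

```bash
python3 - <<'E'
from h import *
rows([.48,-.05,.22],rot(-4)); rows([.47,.15,.20],rot(-1.2,8))
def ramp(p):
    return np.array([.4079,.1939,.012])+Ro.from_euler("ZY",[-1.2,-8],degrees=True).apply(p)
print(ramp([.0505,0,.0605]));rows(ramp([.0505,0,.1005]),rot(-1.2,8))
E
```

```text
t3.05 shift mm [  23.8 -190.8  -22.1] turn [-0.0015  0.0024 -0.0691] F [-0.34 -1.21 -3.98] q [-0.71 -0.08  2.06 -0.    1.16  1.  ]
t3.05 shift mm [ -13.7 -387.4   -1.7] turn [ 0.0067  0.1418 -0.1179] F [-0.34 -1.21 -3.98] q [-0.71 -0.08  2.06 -0.    1.16  1.  ]
[0.44947944 0.19302903 0.07893946]
t3.05 shift mm [ -45.4 -426.4   79.9] turn [ 0.0067  0.1418 -0.1179] F [-0.34 -1.21 -3.98] q [-0.71 -0.08  2.06 -0.    1.16  1.  ]
```

```bash
python3 -m jog '[[1,10,-40,-10,0,0,-0.02],[1,18,-80,-18,0,0,-0.03],[1,22,-120,-20,0,0,-0.05],[1,24,-160,-20,0,0,-0.07],[1,20,-200,-20,0,0.03,-0.08],[1,14,-240,-20,0,0.06,-0.09],[1,7,-280,-18,0,0.09,-0.1],[1,0,-320,-14,0,0.12,-0.11],[1,-7,-360,-8,0.0067,0.1418,-0.118],[1,-14,-387,-2,0.0067,0.1418,-0.118],[1,-30,-415,10,0.0067,0.1418,-0.118],[1,-45,-426,30,0.0067,0.1418,-0.118]]' 60; python3 -m jog '[[1,0,0,0,0,0,0],[1,0,0,0,0,0,0]]'; python3 - <<'E'
from h import *
import cv2
F=np.array([.4079,.1939,.012]);Rr=Ro.from_euler("ZY",[-1.2,-8],degrees=True)
rows(F+Rr.apply([.0505,0,.0605]),rot(-1.2,8))
d=imaging.read_camera("top");s=imaging.read_camera("scene")
A=cv2.resize(d["image"][110:250,225:325],None,fx=4,fy=4);B=cv2.resize(s["image"][90:230,245:345],None,fx=3.9,fy=4)
cv2.imwrite("pics/c4.png",np.hstack([A,B]))
E
```

```text
time: 4.25
eef_pos: [0.4439, 0.1936, 0.1671]
tcp_rot: [0.998, -0.009, 0.069, 0.001]
contact_force: [0.2, 0.2, -2.7]
opening: 0.15
finger_force: 61.4
time: 4.45
eef_pos: [0.4438, 0.1914, 0.1668]
tcp_rot: [0.998, -0.01, 0.068, 0.002]
contact_force: [1.4, 0.4, -2.4]
opening: 0.148
finger_force: 61.2
t4.45 shift mm [-6.4 -2.  87.8] turn [0.0031 0.0027 0.0014] F [ 1.36  0.44 -2.4 ] q [ 0.21 -0.13  2.17 -0.04  0.96  1.83]
```

View pics/c4.png

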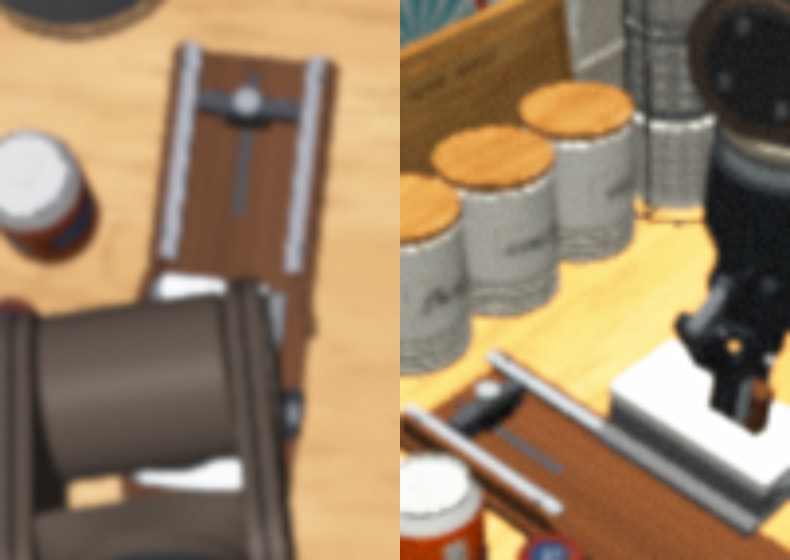

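The cassette is held in line above the foot and flat, its lid at crop (200,285) to (190,475). The rails are clear: left from (188,45) to (168,258), right from (318,58) to (292,270). I'll use them to refine the ramp's middle line.

```bash
python3 - <<'E'
from h import *
d=imaging.read_camera("top")
px=lambda x,y:(225+x/4,110+y/4)
L0,R0=ray(d,px(168,258),.0505),ray(d,px(292,270),.0505);L1,R1=ray(d,px(189,45),.0695),ray(d,px(318,58),.0695)
print(L0,R0,L1,R1,np.linalg.norm(L0-R0),np.linalg.norm(L1-R1))
a,b=(L0+R0)/2,(L1+R1)/2;y=np.arctan2(*(b-a)[1::-1]);print("mid",a,b,"yaw",np.degrees(y),"y at foot",a[1]-(a[0]-.4079)*np.tan(y))
st=get_state();print(Ro.from_quat(st["tcp_rot"]).as_matrix().round(4),st["eef_pos"])
E
```

```text
[0.55736521 0.23045595 0.0505    ] [0.55674055 0.15102778 0.0505    ] [0.6944743  0.23049095 0.0695    ] [0.69327422 0.14704487 0.0695    ] 0.07943062491319232 0.08345470497995666
mid [0.55705288 0.19074186 0.0505    ] [0.69387426 0.18876791 0.0695    ] yaw -0.8265624165929856 y at foot 0.192893728112967
[[ 0.9896 -0.0223  0.1422]
 [-0.0219 -0.9997 -0.0049]
 [ 0.1423  0.0018 -0.9898]] [0.44628626 0.19102024 0.16977837]
```

```bash
python3 -m jog '[[1,-2,0,25,0,0,0],[1,-5,0,50,0,0,0],[1,-8,0,70,0,0,0],[1,-8,0,78,0,0,0],[1,-8,0,78,0,0,0],[1,-8,0,78,0,0,0]]'; python3 -m jog '[[1,0,0,2,0,0,0],[1,0,0,4,0,0,0],[1,0,0,4,0,0,0]]'; python3 -m jog '[[1,0,0,2,0,0,0],[1,0,0,4,0,0,0],[1,0,0,4,0,0,0]]'
```

```text
time: 5.2
eef_pos: [0.4498, 0.1914, 0.0923]
tcp_rot: [0.997, -0.011, 0.072, 0.001]
contact_force: [-0.5, 0.3, -3.1]
opening: 0.154
finger_force: 61.2
time: 5.5
eef_pos: [0.4493, 0.1916, 0.0874]
tcp_rot: [0.997, -0.01, 0.071, 0.002]
contact_force: [-0.6, -0.2, -2.8]
opening: 0.155
finger_force: 61.2
time: 5.8
eef_pos: [0.4493, 0.1914, 0.0827]
tcp_rot: [0.997, -0.01, 0.07, 0.002]
contact_force: [-0.2, 0.3, -2.1]
opening: 0.146
finger_force: 61.2
```

```bash
python3 -m jog '[[1,0,0,1,0,0,0],[1,0,0,2,0,0,0],[1,0,0,2,0,0,0]]'; python3 -m jog '[[1,0,0,1,0,0,0],[1,0,0,2,0,0,0],[1,0,0,2,0,0,0]]'
```

```text
time: 6.1
eef_pos: [0.4498, 0.1914, 0.0809]
tcp_rot: [0.997, -0.01, 0.071, 0.002]
contact_force: [-0.8, 0.5, -3.7]
opening: 0.15
finger_force: 61.2
time: 6.4
eef_pos: [0.4502, 0.1916, 0.0797]
tcp_rot: [0.997, -0.01, 0.071, 0.002]
contact_force: [-3.7, 0.5, 2.8]
opening: 0.147
finger_force: 62.1
```

```bash
python3 -m jog '[[1,0,0,1,0,0,0],[1,0,0,1,0,0,0]]'
```

```text
time: 6.6
eef_pos: [0.4503, 0.1916, 0.0796]
tcp_rot: [0.997, -0.01, 0.07, 0.002]
contact_force: [-8.8, -1.6, 10.6]
opening: 0.152
finger_force: 63.5
```

```bash
python3 -m jog '[[1,0,0,-1,0,0,0],[0.7,0,0,-1,0,0,0],[0.7,0,0,-1,0,0,0],[0.7,0,0,-1,0,0,0],[0.7,0,0,-1,0,0,0]]'; python3 - <<'E'
from h import *
import cv2
d=imaging.read_camera("top");s=imaging.read_camera("scene")
A=cv2.resize(d["image"][115:255,240:325],None,fx=4.2,fy=4.2,interpolation=2);B=cv2.resize(s["image"][135:265,240:365],None,fx=3.4,fy=4.2,interpolation=2)
B=cv2.resize(B,(425,588));cv2.imwrite("pics/c5.png",np.hstack([A,B]))
print(A.shape)
E
```

```text
time: 7.1
eef_pos: [0.4505, 0.1914, 0.0791]
tcp_rot: [0.997, -0.011, 0.071, 0.002]
contact_force: [-0.1, 0.1, 0.7]
opening: 0.301
finger_force: 0.0
(588, 357, 3)
```

View pics/c5.png

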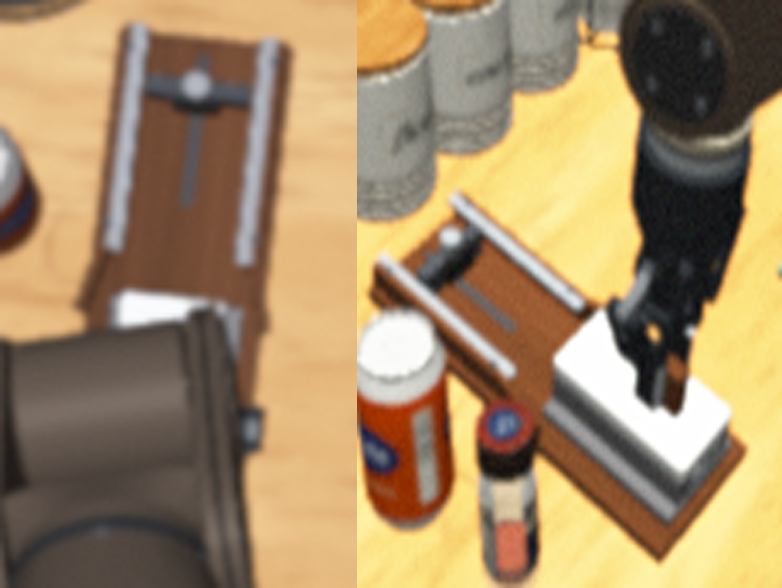

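The cassette lies flat on the lower bed, its steel-plated tail at the foot and base visible on the bed. The lid's nose edge is at top-crop (118,292) on the left, and the pad's lower edge at (196,112). I'll work out both along the ramp.

```bash
python3 - <<'E'
from h import *
d=imaging.read_camera("top")
F=np.array([.4079,.1932,.012]);Rr=Ro.from_euler("ZY",[-1.0,-8],degrees=True)
R=np.array(d["R"]);C=-R.T@np.array(d["t"])
def onplane(uv,h):
    n=Rr.apply([0,0,1]);v=R.T@np.array([(uv[0]-d["cx"])/d["fx"],(uv[1]-d["cy"])/d["fy"],1])
    P=C+v*(n@(F+h*n-C))/(n@v);return Rr.inv().apply(P-F)*1000
px=lambda x,y:(240+x/4.2,115+y/4.2)
print("nose L",onplane(px(118,292),.04),"nose R?",onplane(px(222,304),.04))
for h in(.010,.022): print("pad",h,onplane(px(196,112),h))
for p in[(107,248),(125,250),(236,264),(254,266),(124,26),(149,28),(254,40),(278,44)]: print("rail",p,onplane(px(*p),.017))
E
```

```text
nose L [125.62268471  31.50743947  40.        ] nose R? [125.08538467 -30.70431886  40.        ]
pad 0.01 [2.43496243e+02 5.97046488e-02 1.00000000e+01]
pad 0.022 [241.28015611  -0.96947573  22.        ]
rail (107, 248) [153.48703883  43.9112118   17.        ]
rail (125, 250) [153.4332106   32.89255068  17.        ]
rail (236, 264) [152.0919126  -35.06960319  17.        ]
rail (254, 266) [152.038446   -46.05575684  17.        ]
rail (124, 26) [290.55549397  49.30825405  17.        ]
rail (149, 28) [290.92209834  33.9176556   17.        ]
rail (254, 40) [290.23716376 -30.88316453  17.        ]
rail (278, 44) [289.30504331 -45.75738748  17.        ]
```

```bash
python3 -m jog '[[1,0,0,0,0,0,0],[1,0,0,0,0,0,0],[1,0,0,0,0,0,0],[1,0,0,0,0,0,0]]' 20; python3 -m jog '[[1,4,0,0,0,0,0],[1,8,0,0,0,0,0],[1,12,0,0,0,0,0],[1,16,0,0,0,0,0],[1,20,0,0,0,0,0],[1,24,0,0,0,0,0]]'; python3 -m jog '[[1,3,0,0,0,0,0],[1,6,0,0,0,0,0],[1,9,0,0,0,0,0],[1,12,0,0,0,0,0]]'
```

```text
time: 7.65
eef_pos: [0.4502, 0.1915, 0.0791]
tcp_rot: [0.997, -0.011, 0.071, 0.001]
contact_force: [1.1, 0.5, -0.5]
opening: 0.155
finger_force: 24.3
time: 8.25
eef_pos: [0.4717, 0.191, 0.0821]
tcp_rot: [0.998, -0.01, 0.067, 0.002]
contact_force: [-8.5, -0.4, 6.5]
opening: 0.156
finger_force: 25.5
time: 8.65
eef_pos: [0.481, 0.1911, 0.0833]
tcp_rot: [0.998, -0.011, 0.064, 0.002]
contact_force: [-16.4, 1.7, 12.4]
opening: 0.16
finger_force: 26.5
```

```bash
python3 -m jog '[[1,0,0,-1,0,0,0],[1,0,0,-2,0,0,0],[1,0,0,-2,0,0,0]]'; python3 - <<'E'
from h import *
F=np.array([.4079,.1932,.012]);Rr=Ro.from_euler("ZY",[-1.0,-8],degrees=True)
st=get_state();print("tcp in ramp",Rr.inv().apply(st["eef_pos"]-F)*1000,"force ramp",Rr.inv().apply(st["contact_force"]),"mom",Rr.inv().apply(st["wrist_torque"]))
print((rot(-1,8).inv()*Ro.from_quat(st["tcp_rot"])).as_rotvec())
E
```

```text
time: 8.95
eef_pos: [0.4845, 0.1909, 0.0853]
tcp_rot: [0.998, -0.011, 0.07, 0.001]
contact_force: [-2.4, 2.2, -2.7]
opening: 0.157
finger_force: 24.2
tcp in ramp [86.103086   -0.99499475 61.90756111] force ramp [-2.77252276  2.16834372 -2.31613119] mom [0.62629661 0.61363276 0.09936002]
[-0.00192373 -0.00040364  0.0035491 ]
```

```bash
cat > st.py <<'E'
from h import *
F=np.array([.4079,.1932,.012]);Rr=Ro.from_euler("ZY",[-1.0,-8],degrees=True)
st=get_state();print("tcp in ramp",(Rr.inv().apply(st["eef_pos"]-F)*1000).round(1),"force ramp",Rr.inv().apply(st["contact_force"]).round(1),"turn",(rot(-1,8).inv()*Ro.from_quat(st["tcp_rot"])).as_rotvec().round(4))
E
python3 -m jog '[[1,3,-0.5,0,0,0,0],[1,6,-0.5,0,0,0,0],[1,9,-0.5,0,0,0,0],[1,12,-0.5,0,0,0,0],[1,12,-0.5,0,0,0,0]]' && python3 st.py;  python3 -m jog '[[1,3,0,0,0,0,0],[1,6,0,0,0,0,0],[1,9,0,0,0,0,0],[1,12,0,0,0,0,0],[1,12,0,0,0,0,0]]' && python3 st.py
```

```text
time: 9.45
eef_pos: [0.4985, 0.1908, 0.0882]
tcp_rot: [0.997, -0.011, 0.072, 0.002]
contact_force: [-0.0, -0.2, -2.4]
opening: 0.16
finger_force: 24.1
tcp in ramp [100.3  -0.8  62.9] force ramp [-0.4 -0.2 -2.4] turn [-0.0022  0.0038  0.0035]
time: 9.95
eef_pos: [0.5101, 0.1907, 0.0899]
tcp_rot: [0.997, -0.01, 0.071, 0.002]
contact_force: [-0.3, 0.4, -2.8]
opening: 0.159
finger_force: 24.1
tcp in ramp [112.1  -0.8  62.9] force ramp [-0.7  0.4 -2.8] turn [-0.0022  0.0035  0.0034]
```

```bash
python3 -m jog '[[1,0,0,1,0,0,0],[1,4,0,1,0,0,0],[1,8,0,1,0,0,0],[1,12,0,1,0,0,0],[1,16,0,1,0,0,0],[1,16,0,1,0,0,0]]' && python3 st.py;  python3 -m jog '[[1,3,0,0,0,0,0],[1,6,0,0,0,0,0],[1,9,0,0,0,0,0],[1,12,0,0,0,0,0],[1,12,0,0,0,0,0]]' && python3 st.py
python3 - <<'E'
from h import *
import cv2
d=imaging.read_camera("top");s=imaging.read_camera("scene")
A=cv2.resize(d["image"][115:215,255:320],(390,600),interpolation=2);B=cv2.resize(s["image"][135:245,240:345],(400,600),interpolation=2)
cv2.imwrite("pics/c6.png",np.hstack([A,B]))
E
```

```text
time: 10.55
eef_pos: [0.5262, 0.1904, 0.0912]
tcp_rot: [0.997, -0.011, 0.071, 0.002]
contact_force: [0.1, 0.5, -2.8]
opening: 0.159
finger_force: 24.1
tcp in ramp [128.2  -0.8  62. ] force ramp [-0.3  0.5 -2.7] turn [-0.0021  0.0035  0.0036]
time: 11.05
eef_pos: [0.5378, 0.1901, 0.0928]
tcp_rot: [0.997, -0.01, 0.071, 0.002]
contact_force: [0.7, 0.7, -2.5]
opening: 0.16
finger_force: 24.1
tcp in ramp [139.9  -0.8  61.9] force ramp [ 0.3  0.8 -2.6] turn [-0.0021  0.0031  0.0035]
```

View pics/c6.png

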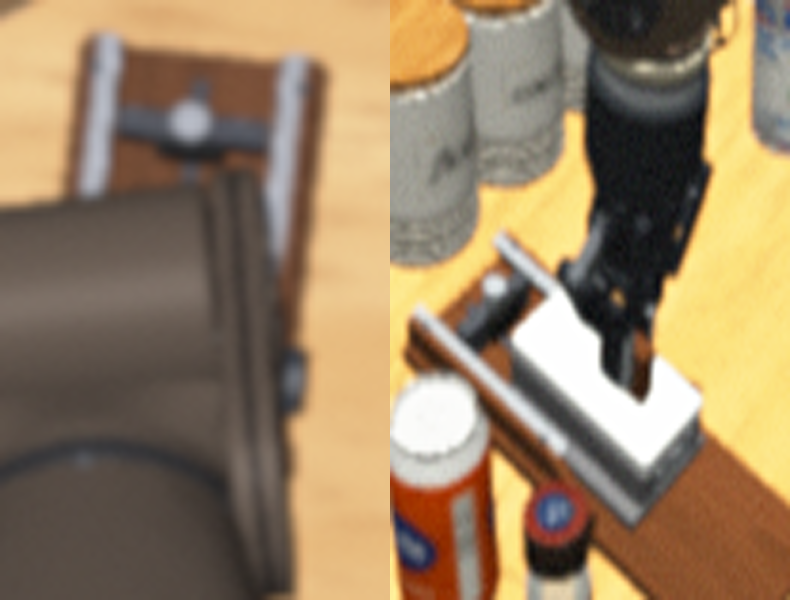

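The cassette is between the rails, its base under the left lip (scene crop (560,440) to (640,510)). Some gap remains to the stop at (480,310). I'll continue, then feel in small steps.

```bash
python3 -m jog '[[1,3,0,0.5,0,0,0],[1,6,0,0.5,0,0,0],[1,9,0,0.5,0,0,0],[1,12,0,0.5,0,0,0],[1,12,0,0.5,0,0,0]]' && python3 st.py;  python3 -m jog '[[1,1.5,0,0,0,0,0],[1,3,0,0,0,0,0],[1,3,0,0,0,0,0]]' && python3 st.py
```

```text
time: 11.65
eef_pos: [0.5498, 0.1899, 0.094]
tcp_rot: [0.997, -0.011, 0.071, 0.002]
contact_force: [-0.0, 1.1, -2.8]
opening: 0.154
finger_force: 24.1
tcp in ramp [151.9  -0.9  61.4] force ramp [-0.5  1.1 -2.8] turn [-0.0021  0.0031  0.0035]
time: 11.95
eef_pos: [0.5523, 0.1899, 0.0942]
tcp_rot: [0.997, -0.01, 0.071, 0.002]
contact_force: [-0.5, 1.0, -2.7]
opening: 0.158
finger_force: 24.1
tcp in ramp [154.4  -0.8  61.3] force ramp [-0.9  1.  -2.6] turn [-0.0021  0.0025  0.0034]
```

```bash
cat > ok.py <<'E'
import st,sys
f=st.Rr.inv().apply(st.st["contact_force"])[0]
sys.exit(f<-2.7)
E
python3 -m jog '[[1,1,0,0,0,0,0],[1,2,0,0,0,0,0],[1,2,0,0,0,0,0]]' >o && python3 ok.py && python3 -m jog '[[1,1,0,0,0,0,0],[1,2,0,0,0,0,0],[1,2,0,0,0,0,0]]' >o && python3 ok.py && python3 -m jog '[[1,0.8,0,0,0,0,0],[1,1.5,0,0,0,0,0],[1,1.5,0,0,0,0,0]]' >o && python3 ok.py && python3 -m jog '[[1,0.8,0,0,0,0,0],[1,1.5,0,0,0,0,0],[1,1.5,0,0,0,0,0]]' >o && python3 ok.py
```

```text
tcp in ramp [156.4  -0.9  61.3] force ramp [-0.8  0.7 -2.9] turn [-0.0022  0.0025  0.0034]False
```

```bash
sed -i 's/sys.exit(f<-2.7)/sys.exit(int(f<-2.7))/' ok.py
python3 -m jog '[[1,1,0,0,0,0,0],[1,2,0,0,0,0,0],[1,2,0,0,0,0,0]]' >o && python3 ok.py && python3 -m jog '[[1,0.8,0,0,0,0,0],[1,1.5,0,0,0,0,0],[1,1.5,0,0,0,0,0]]' >o && python3 ok.py && python3 -m jog '[[1,0.8,0,0,0,0,0],[1,1.5,0,0,0,0,0],[1,1.5,0,0,0,0,0]]' >o && python3 ok.py && python3 -m jog '[[1,0.7,0,0,0,0,0],[1,1.4,0,0,0,0,0],[1,1.4,0,0,0,0,0]]' >o && python3 ok.py && python3 -m jog '[[1,0.7,0,0,0,0,0],[1,1.4,0,0,0,0,0],[1,1.4,0,0,0,0,0]]' >o && python3 ok.py && python3 -m jog '[[1,0.7,0,0,0,0,0],[1,1.4,0,0,0,0,0],[1,1.4,0,0,0,0,0]]' >o && python3 ok.py
```

```text
tcp in ramp [158.5  -0.9  61.4] force ramp [-1.   0.3 -2.9] turn [-0.0021  0.0025  0.0035]
tcp in ramp [159.9  -0.9  61.3] force ramp [-0.8  0.2 -2.8] turn [-0.0022  0.0024  0.0034]
tcp in ramp [161.4  -0.9  61.3] force ramp [-0.2 -0.4 -3.1] turn [-0.0021  0.0024  0.0035]
tcp in ramp [162.8  -0.9  61.3] force ramp [ 0.4  0.5 -2.5] turn [-0.0022  0.0024  0.0034]
tcp in ramp [164.2  -0.9  61.3] force ramp [-0.4 -0.1 -3. ] turn [-0.0021  0.0024  0.0034]
tcp in ramp [165.6  -0.9  61.3] force ramp [-0.9  0.2 -3.1] turn [-0.0022  0.0024  0.0034]
```

```bash
python3 -m jog '[[1,0.6,0,0,0,0,0],[1,1.2,0,0,0,0,0],[1,1.2,0,0,0,0,0]]' >o && python3 ok.py && python3 -m jog '[[1,0.6,0,0,0,0,0],[1,1.2,0,0,0,0,0],[1,1.2,0,0,0,0,0]]' >o && python3 ok.py && python3 -m jog '[[1,0.6,0,0,0,0,0],[1,1.2,0,0,0,0,0],[1,1.2,0,0,0,0,0]]' >o && python3 ok.py && python3 -m jog '[[1,0.6,0,0,0,0,0],[1,1.2,0,0,0,0,0],[1,1.2,0,0,0,0,0]]' >o && python3 ok.py && python3 -m jog '[[1,0.6,0,0,0,0,0],[1,1.2,0,0,0,0,0],[1,1.2,0,0,0,0,0]]' >o && python3 ok.py && python3 -m jog '[[1,0.6,0,0,0,0,0],[1,1.2,0,0,0,0,0],[1,1.2,0,0,0,0,0]]' >o && python3 ok.py
```

```text
tcp in ramp [166.8  -0.9  61.3] force ramp [-0.6  0.9 -3.3] turn [-0.0022  0.0023  0.0034]
tcp in ramp [167.3  -0.9  61.2] force ramp [-3.5 -0.7 -1.3] turn [-0.0023  0.0006  0.0034]
```

Contact at nose ≈ 241.7 mm matches the pad measured at 241–243 mm. I'll lower the last bit, firm up slightly, and release.

```bash
python3 -m jog '[[1,0,0,0.5,0,0,0],[1,0.3,0,0.8,0,0,0],[1,0.3,0,0.8,0,0,0]]' >o && python3 st.py && python3 -m jog '[[1,0.4,0,0,0,0,0],[1,0.4,0,0,0,0,0]]' >o && python3 st.py
```

```text
tcp in ramp [167.4  -0.9  60.7] force ramp [-4.6 -0.2  2.3] turn [-0.0024 -0.0001  0.0034]
tcp in ramp [167.4  -0.9  60.7] force ramp [-5.9 -0.2  3.2] turn [-0.0026 -0.0012  0.0033]
```

```bash
python3 -m jog '[[0.6,0,0,0,0,0,0],[0.6,0,0,0,0,0,0],[0.6,0,0,0,0,0,0],[0.6,0,0,0,0,0,0]]' && python3 st.py && python3 -m jog '[[0.6,0,0,-10,0,0,0],[0.6,0,0,-30,0,0,0],[0.6,0,0,-60,0,0,0],[0.6,0,0,-100,0,0,0],[0.6,0,0,-140,0,0,0],[0.6,-20,60,-160,0,0,0],[0.6,-40,110,-160,0,0,0],[0.6,-60,160,-160,0,0,0],[0.6,-60,210,-160,0,0,0],[0.6,-60,250,-160,0,0,0],[0.6,-60,250,-160,0,0,0]]'
python3 - <<'E'
from h import *
import cv2
d=imaging.read_camera("top");s=imaging.read_camera("scene")
A=cv2.resize(d["image"][115:245,250:320],(390,600),interpolation=2);B=cv2.resize(s["image"][135:245,240:345],(400,600),interpolation=2)
cv2.imwrite("pics/c7.png",np.hstack([A,B]))
E
```

```text
time: 15.55
eef_pos: [0.5671, 0.1895, 0.0959]
tcp_rot: [0.997, -0.011, 0.072, 0.001]
contact_force: [0.0, -0.5, 0.4]
opening: 0.4
finger_force: 0.0
tcp in ramp [169.4  -0.9  61. ] force ramp [ 0.1 -0.5  0.4] turn [-0.002   0.004   0.0035]
time: 16.65
eef_pos: [0.4787, -0.0623, 0.247]
tcp_rot: [0.997, -0.013, 0.072, 0.003]
contact_force: [-0.3, 0.2, -0.2]
opening: 0.397
finger_force: 0.0
```

View pics/c7.png

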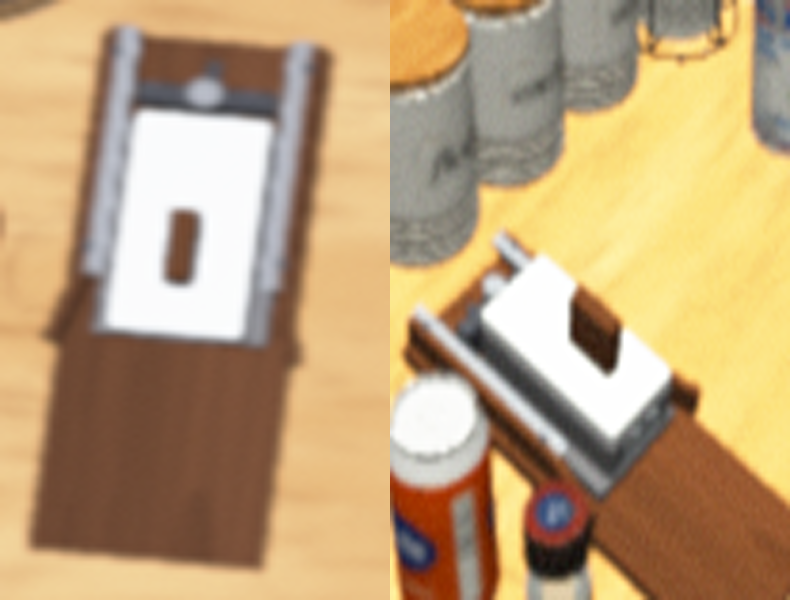

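The cassette sits straight between the rails: lid from (203,110) to (175,335) in the top crop, nose at the stop bar, can and jar untouched. I'll do one numeric check, then hand in.

```bash
python3 - <<'E'
from h import *
d=imaging.read_camera("top")
F=np.array([.4079,.1932,.012]);Rr=Ro.from_euler("ZY",[-1.0,-8],degrees=True)
R=np.array(d["R"]);C=-R.T@np.array(d["t"]);n=Rr.apply([0,0,1])
for p in[(137,108),(273,115),(105,331),(243,340)]:
    uv=(250+p[0]/5.571,115+p[1]/4.615);v=R.T@np.array([(uv[0]-d["cx"])/d["fx"],(uv[1]-d["cy"])/d["fy"],1])
    print((Rr.inv().apply(C+v*(n@(F+.04*n-C))/(n@v)-F)*1000).round(1))
E
```

```text
[243.   28.6  40. ]
[245.6 -32.8  40. ]
[120.4  29.   40. ]
[122.1 -32.9  40. ]
```

```bash
python3 -c "
from plant import workorder;print(workorder.sign_off())"
```

```text
the job is handed in; nothing more can be done
None
```

I slid the cassette up between the rails against the top stop, released it and handed the job in; at the stop the push was about 6 N, and in the last picture its nose is within about 1–2 mm of where I measured the pad.

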